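# Brake the slide trolley, shut its drawer, let it go

## Robot

A 6-joint arm with a two-finger parallel gripper is mounted at the origin on the work surface. World frame = base frame: x ahead of the robot, y to its left, z up, the work surface at z = 0. Lengths are in m, angles in rad, forces in N, time in s.
With the tool pointing down it reaches from about 0.275 to 0.875 m from the base axis. Payload 12.5 kg.
Tool frame: the origin (TCP) lies midway between the tips of the shut fingers; the grasp point (between the pads) lies 19 mm behind it; z points along the fingers, y is the direction in which the jaws open and shut (so a half turn about z gives the same grasp; the last joint's range is limited). The gripper opens to 85 mm and grips with 20 to 120 N. Pads are 22 mm wide; open, the fingers measure 114 mm over their backs; the gripper's body (76 mm by 85 mm) begins 54 mm behind the grasp point. The pads swing forward as they close: fully open they stand 13 mm farther back than shut.
Start: joints at [-1.3, 0.351, 1.652, -0, 1.139, -0.085], TCP at [0.192, -0.516, 0.231] pointing down, gripper open.
Joint ranges: [-2.75, 2.75], [-0.79, 2.1], [0.01, 2.65], [-1.57, 4.71], [0.07, 3.14], [-2.87, 2.87]. Speed limits (rad/s): [2.22, 2.22, 2.79, 3.14, 3.14, 3.14].

## Interface

Orientations are given as a rotation vector (axis times angle).
In Python, from plant import manip gives the robot as it stands.
- The arm moves only by the shell command python3 -m jog 'ROWS' [OPENING] [FORCE]. ROWS is JSON, a list of rows, each a list of 4 numbers: the shift along the tool's x, y, z in units of 25 mm (1.0 is 25 mm), then the turn about the tool's z in units of 6 degrees (1.0 is 6 degrees). In form: [[tx, ty, tz, twist], ...]. A call has 1 to 8 rows; each row shifts and turns the pose as measured when the row begins, along the tool's axes as they then stand; what a row does not reach is not made up. A row lasts 1/10 s, in which the tool goes at most 50 mm and 8.59 degrees, less where a joint would pass 70% of its speed; a pose out of reach is approached as far as the arm can. A call is refused whole if a number of a shift passes 1 or a number of a turn 1, either way. A call with a gripper value outside its range is refused whole. OPENING is the gripper's target within -1 to 1 (shut at 1, half-way at 0, fully open at -1), set as the call begins (- or left out, the last holds). The fingers move at their own pace and stop on an object; FORCE is the grip in N (left out, the last holds). Time passes only in rows, so rows that do not move let the fingers close. It gives the time, the measured TCP pose, the force and the opening at its end, in the units of the state.
- manip.state(): the state, without advancing time (a new reading comes with each control period).
- manip.snapshot(name): name is "scene" or "top" or "wrist"; returns a dict with "img" (400x640x3 uint8, blue, green, red), "z_map" (400x640 float32, m along the optical axis (not along the pixel's ray), 0 where there is no reading), "vfov" (degrees; the focal length in pixels is half the picture's height over the tangent of half this angle, whatever the lens; pixels are square), "cx", "cy" (the principal point, pixels), "eye" and "rotation" of the camera in the world; the wrist camera has in their place "hand_eye" (4x4, takes a point from camera to tool coordinates, whose origin is the TCP and whose axes are the flange's). Camera axes: x right, y down, z forward; pixel columns grow to the right and rows downward; lengths in m; the calibration is good to about 2 mm. A picture is of the moment at which its call begins: read the wrist's pose just before it.
- manip.finish_job(): hands the job in, once; it reports no verdict.
The state is a dict: "t": time; "q": joint angles; "qvel": joint speeds; "effort": joint torques, N m; "ee_pos": TCP position; "eef_rot": TCP orientation; "ft_force": force on the tool from outside, world axes, zero at the start; "ft_torque": the same for the moment, N m; "finger_gap": finger opening in m.
Only numpy, scipy, OpenCV 4.12 (cv2) and the standard library are available. Lean on these libraries where they do the work, as an engineer would, in place of code of your own. Each camera call takes 0.05 s, during which the arm holds its last target.

## Task

Get the little slide trolley ready to be wheeled off: put its floor brake on by pressing the pedal firmly down until the rubber foot bears on the bench and the pedal stays down by itself, let go and, with the brake holding, push the open drawer fully shut, then flick the pedal all the way back up so that the trolley is free to roll. Press with feeling, without stamping on the pedal, and do not let the trolley roll or skid from where it stands. Keep the bottle on the trolley upright and leave the other things on the bench alone.

Things in the scene. Friction and masses are not known exactly. Their poses are not given: they have to be found in the camera images.
- trolley: Low aluminium trolley on four fixed 50 mm castors, deck 220 mm deep (its x) by 280 mm wide (its y), deck top 83 mm above the bench, 5.5 kg in all, push bar 242 mm high at the back (+x) edge. Rolls along its own x at about 1 N; does not steer. Origin on the bench under the middle of the deck; x points from the front (drawers, pedal) to the back, z up.
- cabinet_top (a point): Middle of the top of the white steel two-drawer slide cabinet fixed on the deck, 201 mm above the bench; the cabinet is 180 mm deep (trolley's x), 156 mm wide, and spans the trolley's y from -36 to +120 mm. The fronts of its shut drawers lie at the trolley's x = -97 mm.
- drawer (a joint): How far the upper drawer stands open, m: 0 fully shut (hard stop), at most 0.11. It slides along the trolley's x, opening to -x; stiff, it needs a steady push of about 5 N and stays where it is left. With the brake off the trolley simply rolls away from such a push.
- drawer_pull (a point): Middle of the upper drawer's bar handle: a 10 mm steel bar, 70 mm long along the trolley's y, 170 mm above the bench, standing 22 mm off the drawer's front (a panel 150 mm wide, 53 mm high). Moves with the drawer.
- pedal (a joint): Angle of the brake pedal, rad: 0 fully up (off, upper stop), growing as the toe is pressed down; lower stop 0.85. Stays where it is left by friction: about 7 N at the toe moves it, then about 5 N more per mm once the foot bears. 12 to 18 N on the toe leaves the foot bearing with 12 to 18 N, which holds the trolley (8 N is the least that locks); 25 N strains it.
- pedal_toe (a point): Middle of the pedal's rubber-sleeved toe, a pad 34 mm wide (trolley's y), 38 mm long and 12 mm thick, 71 mm from the shaft axis; at the front edge of the trolley beside the cabinet, sticking out to -x. At joint 0 it slopes 0.36 rad up from the shaft to the toe, 87 mm above the bench; it can be pressed from above, or pinched across its width (along y) and lifted.
- pedal_shaft (a point): Point on the pedal's hinge axis (along the trolley's y), in the pedal's plane, 62 mm above the bench. It is fixed to the trolley.
- lock_stem: Floor lock: upright steel stem at the middle of the trolley's front edge (x = -128 mm), driven down by the pedal, 28 mm per rad; origin 40 mm above the bench when up. Carries a 32 mm rubber foot on a screw of unknown setting: with the pedal up it hangs 6 to 19 mm off the bench, so it bears at a pedal angle of 0.21 to 0.68.
- table: The bench, top at z = 0.
- stain_mid (a point): Middle of the white bottle with a screw cap that stands loose on the trolley's deck, 60 mm wide, 135 mm high; 67 mm above the deck. z is its axis.
- white_mid (a point): Middle of a white bottle standing on the bench, 72 mm wide, 165 mm high.
- rack_mid (a point): Middle of a rack of capped tubes on the bench, 180 x 75 mm, 105 mm high.
- beaker_mid (a point): Middle of a glass beaker on the bench, 76 mm wide, 95 mm high.
- tips_mid (a point): Middle of a box of pipette tips on the bench, 120 x 84 mm, 63 mm high.
- slides_mid (a point): Middle of a flat slide box on the bench, 90 x 175 mm, 30 mm high.
There are look-alikes about, which are no part of the job. Leave any blue or orange look-alike of the part that bears stain_mid alone.

How it is judged:
By the outcome, as a careful person would: the job done as asked, in the order asked, and still so for the second after the job is handed in, with the robot touching nothing.
It also fails if it takes over 58 s, if anything falls off the work surface, if the arm or the gripper's body presses on something with over 40 N, if the wrist force passes 120 N, or if a joint passes its speed limit or range.

## Working session

There is one attempt and no reset: what is moved stays moved. The work goes in short steps, Python scripts to look and compute and a shell command to move; the robot and the scene stay as the last step left them, time stands still between calls to the robot, and variables do not carry over. Pictures are saved under pics/ and viewed, and the job is handed in when it is done.

```bash
ls; mkdir -p pics
cat > h.py <<'E'
import numpy as np,cv2
from plant import manip
def snap(n,f):
    s=manip.snapshot(n); cv2.imwrite('pics/'+f,s['img']); np.savez('pics/'+f[:-4]+'.npz',**s); return s
def cam(s):
    h=s['img'].shape[0]; f=h/2/np.tan(np.radians(s['vfov'])/2); return f
def ray(s,u,v):
    f=cam(s); d=np.array([(u-s['cx'])/f,(v-s['cy'])/f,1.]); return s['eye'],s['rotation']@d
def onz(s,u,v,z):
    e,d=ray(s,u,v); return e+d*(z-e[2])/d[2]
def pt(s,u,v):
    e,d=ray(s,u,v); return e+d*s['z_map'][int(v),int(u)]
def ld(f): return dict(np.load('pics/'+f+'.npz'))
E
python3 - <<'E'
from h import *
print(manip.state())
for n in('scene','top','wrist'):
    s=snap(n,n+'0.png'); print(n,{k:v for k,v in s.items() if k not in('img','z_map')})
E
```

```text
pics
{'t': 0.0, 'q': array([-1.29962266e+00,  3.51207343e-01,  1.65245764e+00,  1.15152983e-05,
        1.13910873e+00, -8.46185283e-02]), 'qvel': array([-0.00062501,  0.00130075,  0.00073283,  0.00077068, -0.00018999,
        0.00051052]), 'effort': array([-5.56453859e-03, -5.06116569e+01, -2.91409761e+01, -3.11273761e-04,
        4.56758280e-03,  3.02823810e-05]), 'ee_pos': array([ 0.1915066 , -0.51521095,  0.2307615 ]), 'eef_rot': array([-3.09085560e+00, -5.55718213e-01,  1.56387492e-04]), 'ft_force': array([ 0.69510583, -0.26072692,  1.34289809]), 'ft_torque': array([-0.01868231,  0.01195158, -0.00781508]), 'finger_gap': 0.08555958713441134}
scene {'vfov': 43.96158752497896, 'cx': 315.59682448495806, 'cy': 191.78425580963, 'eye': array([ 1.07661693, -0.54690508,  1.24020839]), 'rotation': array([-2.36886399, -0.92658767,  0.277511  ])}
top {'vfov': 44.32621980430935, 'cx': 317.2877652500468, 'cy': 206.18162374645004, 'eye': array([0.42680828, 0.02790163, 1.45891473]), 'rotation': array([-2.20316869,  2.14466024, -0.07880025])}
wrist {'vfov': 70.90626203108555, 'cx': 320.82420166572837, 'cy': 200.68976406803696, 'hand_eye': array([[ 2.73110475e-04, -9.51668263e-01, -3.07127730e-01,
         7.87662187e-02],
       [ 9.99999953e-01,  3.02413858e-04, -4.78211765e-05,
        -5.41467306e-04],
       [ 1.38389578e-04, -3.07127703e-01,  9.51668301e-01,
        -1.42625248e-01],
       [ 0.00000000e+00,  0.00000000e+00,  0.00000000e+00,
         1.00000000e+00]])}
```

```bash
sed -i "s/return s\['eye'\],s\['rotation'\]@d/return s['eye'],cv2.Rodrigues(np.array(s['rotation'],float))[0]@d if np.size(s['rotation'])==3 else s['rotation']@d/" h.py
```

```text
(no output)
```

View pics/scene0.png

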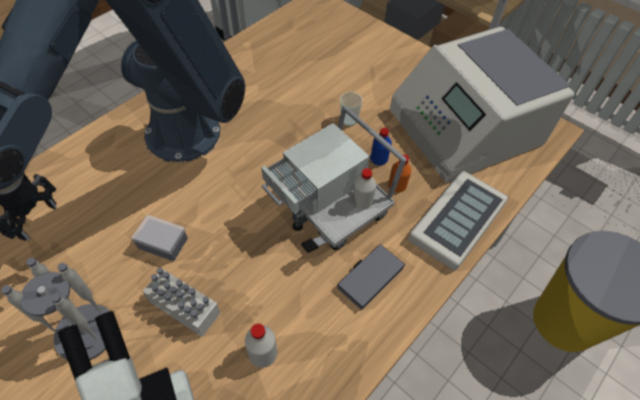

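View pics/top0.png

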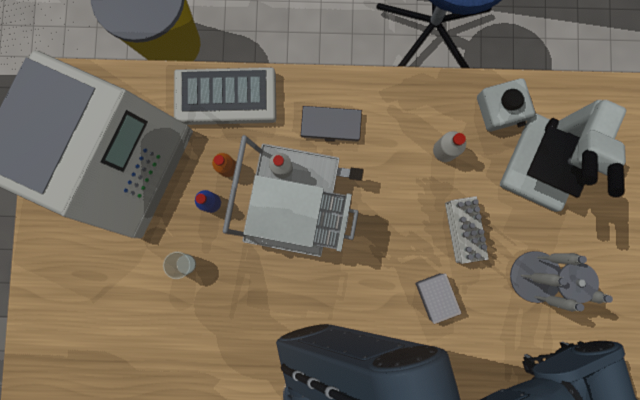

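The top view shows the white trolley with its front to the right: drawer open around (335,220), pull bar at (352,223), black pedal toe at (355,174), white bottle with red cap on the deck at (279,163). Look-alikes: orange bottle (224,163), blue bottle (207,200) behind the trolley on the bench, white bench bottle (452,147).

Run:
```python
from h import *
t=ld('top0');s=ld('scene0')
a=cv2.resize(t['img'][120:270,200:400],None,fx=4,fy=4,interpolation=cv2.INTER_CUBIC);cv2.imwrite('pics/tc.png',a)
a=cv2.resize(s['img'][90:260,250:420],None,fx=3.5,fy=3.5,interpolation=cv2.INTER_CUBIC);cv2.imwrite('pics/sc.png',a)
for n,u,v in [('toe',355,174),('pull',353,223),('cab',285,212),('stain cap',279,159),('barA',244,140),('barB',229,233),('deck',320,165)]:
    print(n,pt(t,u,v).round(3))
```

```text
toe [ 0.633 -0.059  0.097]
pull [ 0.492 -0.052  0.174]
cab [0.514 0.125 0.2  ]
stain cap [0.649 0.144 0.216]
barA [0.69  0.231 0.24 ]
barB [0.456 0.263 0.22 ]
deck [0.658 0.039 0.084]
```

View pics/tc.png

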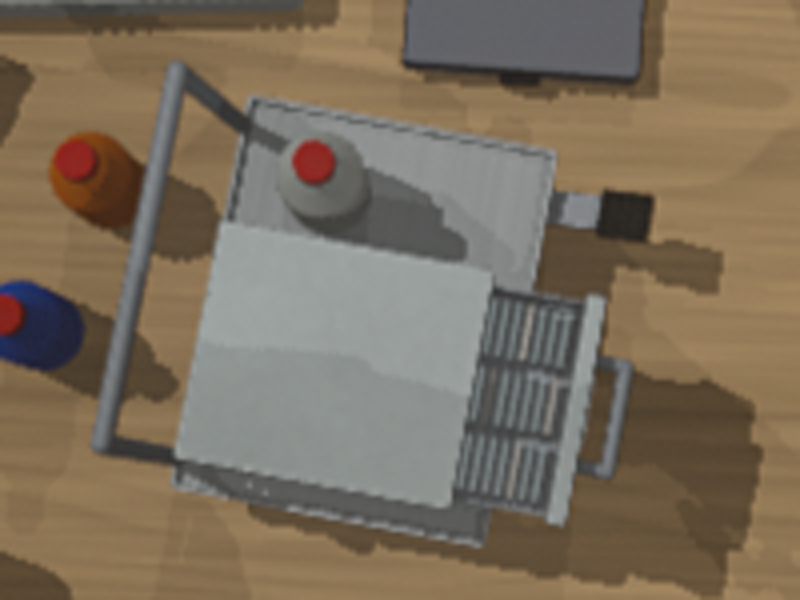

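View pics/sc.png

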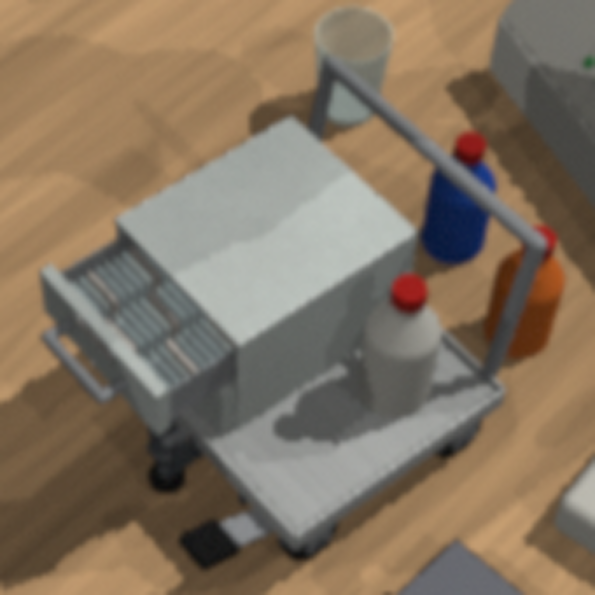

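Run:
```python
from h import *
t=ld('top0')
def c(x,y,z): return onz(t,x/4+200,y/4+120,z)
A=[c(*p,.201) for p in[(222,222),(493,270),(450,507),(177,460)]]
B=[c(*p,.083) for p in[(252,97),(555,152),(482,545),(178,488)]]
for P in(A,B):
    P=np.array(P);print(P.round(3).tolist(),np.linalg.norm(np.diff(np.vstack([P,P[:1]]),axis=0),axis=1).round(3),P.mean(0).round(4))
    d=(P[0]+P[3]-P[1]-P[2])[:2]; e=(P[3]+P[2]-P[0]-P[1])[:2]
    print(np.arctan2(d[1],d[0]),np.arctan2(e[1],e[0])-np.pi/2)
m=(t['img'].max(2)<50); 
n,l,st,ce=cv2.connectedComponentsWithStats(m.astype(np.uint8))
for i in range(1,n):
    if 335<ce[i][0]<375 and 160<ce[i][1]<190: print(st[i],ce[i],onz(t,*ce[i],.093),onz(t,*ce[i],.087))
Z=t['z_map'][166:182,345:366]
print(np.array([[pt(t,u,v)[2] for u in range(347,366,2)] for v in range(168,182,3)]).round(3))
```

```text
[[0.606, 0.204, 0.201], [0.58, 0.028, 0.201], [0.427, 0.052, 0.201], [0.452, 0.227, 0.201]] [0.178 0.155 0.177 0.156] [0.5163 0.128  0.201 ]
1.4243566804965062 1.4207154318490542
[[0.713, 0.203, 0.083], [0.679, -0.013, 0.083], [0.401, 0.031, 0.083], [0.435, 0.245, 0.083]] [0.219 0.282 0.216 0.282] [0.5572 0.1164 0.083 ]
1.4142253337003339 1.4176150132583807
[349 168  14  12 126] [355.65079365 173.57142857] [ 0.63464206 -0.06141365  0.093     ] [ 0.635555   -0.06180598  0.087     ]
[[ 1.000e-03 -5.000e-03  8.600e-02  9.300e-02  9.700e-02  9.200e-02
   8.400e-02  1.000e-03  0.000e+00 -4.000e-03]
 [ 1.459e+00  8.000e-02  8.700e-02  8.800e-02  9.600e-02  8.900e-02
   1.000e-01  9.600e-02  9.500e-02  4.000e-03]
 [ 7.600e-02  7.900e-02  8.800e-02  9.100e-02  9.700e-02  9.200e-02
   1.000e-01  9.200e-02 -3.000e-03 -1.000e-03]
 [ 7.300e-02  8.000e-02  8.600e-02  9.200e-02  9.100e-02  9.500e-02
   9.600e-02  9.700e-02 -0.000e+00 -1.000e-03]
 [-3.000e-03  1.000e-03 -0.000e+00 -2.000e-03  2.000e-03  8.400e-02
   9.600e-02  9.200e-02 -8.000e-03  3.000e-03]]
```

Sizes match (deck 219×282 mm, cabinet 178×156 mm). The trolley is at about (0.557, 0.116) with yaw 1.42. Candidates for the toe are the black pad at (355,174) only; its height of ~0.093 m and its position beside the cabinet fit, and the crop confirms it. Moving above it now.

```bash
cat > st.py <<'E'
from h import *
import sys
O=np.array([.557,.1165]);Y=1.42
def tr(p):
    d=np.asarray(p)[:2]-O; return np.array([d[0]*np.cos(Y)+d[1]*np.sin(Y),-d[0]*np.sin(Y)+d[1]*np.cos(Y),p[2]])
if __name__=='__main__':
    s=manip.state();R=cv2.Rodrigues(s['eef_rot'])[0]
    print('t %.2f'%s['t'],'pos',s['ee_pos'].round(4),'trolley',tr(s['ee_pos']).round(4),'yaw %.3f tz %s'%(np.arctan2(R[1,0],R[0,0]),R[:,2].round(3)),'F',s['ft_force'].round(2),'gap %.3f'%s['finger_gap'])
    if len(sys.argv)>3:
        g=np.array([float(a) for a in sys.argv[1:4]]); g3=np.r_[O+[g[0]*np.cos(Y)-g[1]*np.sin(Y),g[0]*np.sin(Y)+g[1]*np.cos(Y)],g[2]]
        print('to go tool units',(R.T@(g3-s['ee_pos'])/.025).round(2),'twist',round((np.arctan2(R[1,0],R[0,0])-Y)/np.radians(6),2))
E
python3 -m jog '[[1,-0.4,0,-1],[1,-0.3,0,-1],[1,-0.2,0,-1],[1,-0.1,0,-1],[1,0,0,-1],[1,0.1,0,-1],[1,0.2,0,-1],[1,0.3,0,-1]]' 1 40
python3 st.py -0.164 -0.104 0.15
```

```text
t: 0.95
ee_pos: [0.3402, -0.3665, 0.2292]
eef_rot: [-2.571, -1.798, -0.001]
ft_force: [0.0, -0.2, 0.9]
finger_gap: -0.0001
t 0.95 pos [ 0.3402 -0.3665  0.2292] trolley [-0.5101  0.1418  0.2292] yaw 1.220 tz [-0.002  0.003 -1.   ] F [ 0.01 -0.15  0.86] gap -0.000
to go tool units [15.51  6.9   3.19] twist -1.91
```

```bash
python3 -m jog '[[1,0.6,0,-1],[1,0.7,0,-0.9],[1,0.9,0,0],[1,0.9,0,0],[1,0.9,0,0],[1,0.9,0,0],[1,0.9,0,0],[1,0.9,0,0]]'
python3 st.py -0.164 -0.104 0.15
```

```text
t: 1.75
ee_pos: [0.5464, -0.1901, 0.2282]
eef_rot: [-2.366, -2.057, 0.0]
ft_force: [0.1, -0.8, 0.1]
finger_gap: 0.0003
t 1.75 pos [ 0.5464 -0.1901  0.2282] trolley [-0.3047 -0.0356  0.2282] yaw 1.431 tz [-0.004  0.005 -1.   ] F [ 0.07 -0.83  0.09] gap 0.000
to go tool units [5.58 2.81 3.14] twist 0.11
```

Run:
```python
from h import *
s=snap('wrist','w1.png')
```

```text
(no output)
```

View pics/w1.png

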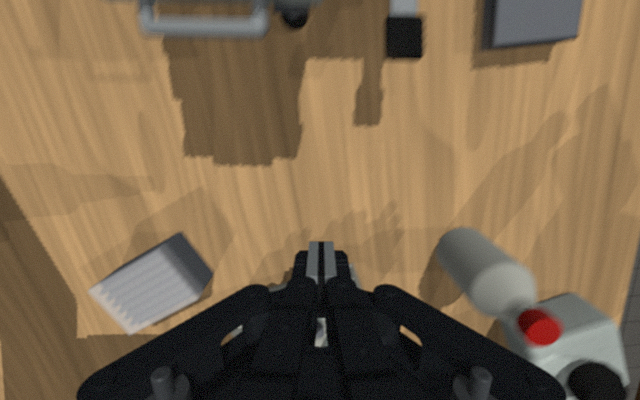

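The wrist view shows the toe pad at about (404,37), the pull bar at (205,27) and the shut fingers at (322,260). I'll cross-check both positions from this view.

```bash
cat >> h.py <<'E'
def wr(s,st):
    T=np.eye(4);T[:3,:3]=cv2.Rodrigues(np.array(st['eef_rot']))[0];T[:3,3]=st['ee_pos']
    C=T@s['hand_eye']; s['eye']=C[:3,3]; s['rotation']=C[:3,:3]; return s
E
python3 - <<'E'
from h import *; from st import tr
s=wr(ld('w1'),manip.state())
for n,u,v,z in[('toe top back edge',404,17,.087),('toe top front',404,50,.103),('toe L',387,37,.095),('toe R',422,37,.095),('pullL',145,27,.175),('pullR',265,27,.175),('pull',205,27,.175)]:
    p=onz(s,u,v,z);print(n,p.round(4),tr(p).round(4))
t=ld('top0');p=onz(t,355.65,173.57,.0926);print(tr(p))
E
```

```text
toe top back edge [ 0.6427 -0.0409  0.087 ] [-0.1427 -0.1083  0.087 ]
toe top front [ 0.6368 -0.0693  0.103 ] [-0.1717 -0.1069  0.103 ]
toe L [ 0.625  -0.0559  0.095 ] [-0.1602 -0.0931  0.095 ]
toe R [ 0.6551 -0.0601  0.095 ] [-0.1599 -0.1235  0.095 ]
pullL [ 0.4596 -0.0455  0.175 ] [-0.1748  0.0719  0.175 ]
pullR [ 0.5326 -0.0557  0.175 ] [-0.1739 -0.0017  0.175 ]
pull [ 0.4961 -0.0506  0.175 ] [-0.1743  0.0351  0.175 ]
[-0.16424466 -0.10355581  0.0926    ]
```

```bash
python3 -m jog '[[1,0.5,0,0],[1,0.5,0,0],[1,0.5,0.3,0],[1,0.5,0.5,0],[1,0.5,0.8,0],[0.8,0.3,0.8,0],[0,0,0.8,0.1],[0,0,0,0]]'
python3 st.py -0.158 -0.106 0.105
```

```text
t: 2.6
ee_pos: [0.6421, -0.0449, 0.1438]
eef_rot: [-2.372, -2.049, -0.0]
ft_force: [0.0, -0.2, 0.9]
finger_gap: 0.0001
t 2.60 pos [ 0.6421 -0.0449  0.1438] trolley [-0.1468 -0.1084  0.1438] yaw 1.425 tz [-0.005  0.006 -1.   ] F [ 0.   -0.25  0.89] gap 0.000
to go tool units [-0.46 -0.09  1.55] twist 0.05
```

```bash
python3 -m jog '[[-0.46,-0.09,0.6,0],[0,0,0.4,0],[0,0,0.3,0],[0,0,0.1,0],[0,0,0,0]]'
python3 st.py -0.158 -0.106 0.1
python3 - <<'E'
from h import *
s=snap('scene','s2.png');cv2.imwrite('pics/s2c.png',cv2.resize(s['img'][150:280,250:400],None,fx=4,fy=4,interpolation=cv2.INTER_CUBIC))
E
```

```text
t: 3.1
ee_pos: [0.6392, -0.0563, 0.1104]
eef_rot: [-2.373, -2.05, -0.003]
ft_force: [0.1, -0.0, -0.2]
finger_gap: 0.0001
t 3.10 pos [ 0.6392 -0.0563  0.1104] trolley [-0.1585 -0.1072  0.1104] yaw 1.425 tz [-0.002  0.006 -1.   ] F [ 0.14 -0.03 -0.2 ] gap 0.000
to go tool units [ 0.02 -0.05  0.42] twist 0.05
```

View pics/s2c.png

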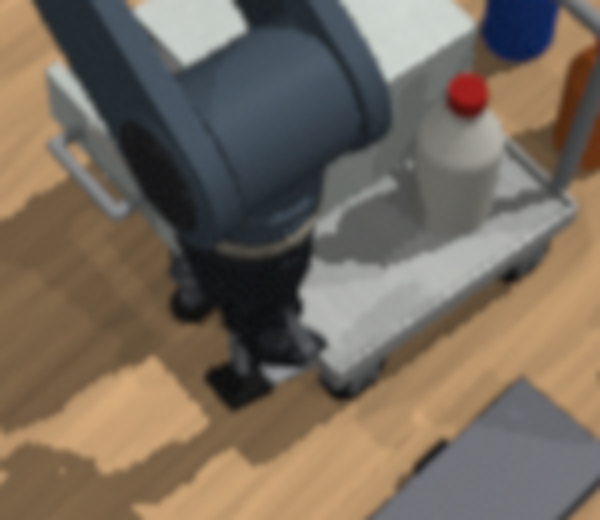

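```bash
python3 -m jog '[[0,0,0.12,0],[0,0,0.12,0],[0,0,0.08,0],[0,0,0.08,0]]'
python3 st.py
```

```text
t: 3.55
ee_pos: [0.6401, -0.0561, 0.1016]
eef_rot: [-2.374, -2.052, -0.006]
ft_force: [0.8, 0.2, 0.2]
finger_gap: 0.0
t 3.55 pos [ 0.6401 -0.0561  0.1016] trolley [-0.1582 -0.1081  0.1016] yaw 1.425 tz [ 0.001  0.005 -1.   ] F [0.78 0.2  0.24] gap 0.000
```

```bash
python3 -m jog '[[0,0,0.08,0],[0,0,0.08,0]]';python3 -m jog '[[-0.02,0,0.08,0],[-0.02,0,0.08,0]]'
python3 st.py
```

```text
t: 3.75
ee_pos: [0.6401, -0.056, 0.0972]
eef_rot: [-2.374, -2.052, -0.006]
ft_force: [0.2, -0.5, -0.4]
finger_gap: -0.0001
t: 3.95
ee_pos: [0.64, -0.057, 0.0929]
eef_rot: [-2.374, -2.052, -0.006]
ft_force: [-1.0, -0.5, 4.8]
finger_gap: -0.0001
t 3.95 pos [ 0.64   -0.057   0.0929] trolley [-0.1591 -0.1081  0.0929] yaw 1.426 tz [ 0.001  0.005 -1.   ] F [-0.97 -0.54  4.84] gap -0.000
```

```bash
python3 -m jog '[[-0.03,0,0.09,0],[-0.03,0,0.09,0]]';python3 -m jog '[[-0.03,0,0.1,0],[-0.02,0,0.1,0]]'
python3 st.py
```

```text
t: 4.15
ee_pos: [0.6399, -0.0587, 0.0889]
eef_rot: [-2.375, -2.052, -0.006]
ft_force: [-2.0, 0.1, 5.2]
finger_gap: 0.0
t: 4.35
ee_pos: [0.6397, -0.0603, 0.0842]
eef_rot: [-2.375, -2.053, -0.006]
ft_force: [-2.3, -1.7, 5.1]
finger_gap: -0.0001
t 4.35 pos [ 0.6397 -0.0603  0.0842] trolley [-0.1623 -0.1083  0.0842] yaw 1.425 tz [ 0.001  0.005 -1.   ] F [-2.3  -1.65  5.09] gap -0.000
```

```bash
python3 -m jog '[[-0.04,0,0.1,0],[-0.03,0,0.1,0]]'; python3 st.py
python3 - <<'E'
from h import *
s=snap('top','t3.png');cv2.imwrite('pics/t3c.png',cv2.resize(s['img'][120:270,200:400],None,fx=4,fy=4,interpolation=cv2.INTER_CUBIC))
E
```

```text
t: 4.55
ee_pos: [0.6394, -0.0619, 0.0791]
eef_rot: [-2.375, -2.052, -0.007]
ft_force: [-2.3, 1.0, 4.4]
finger_gap: 0.0002
t 4.55 pos [ 0.6394 -0.0619  0.0791] trolley [-0.164  -0.1082  0.0791] yaw 1.425 tz [ 0.001  0.005 -1.   ] F [-2.28  1.03  4.38] gap 0.000
```

View pics/t3c.png

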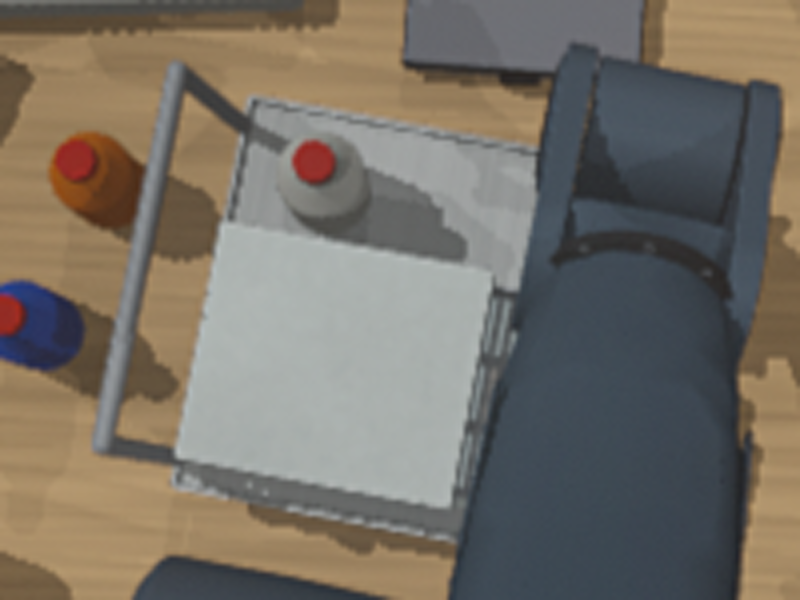

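The top view shows the trolley unmoved: the push bar corner, bottle cap and cabinet corners are at the same pixels as before. I'm adding a shift check and pressing in finer steps.

```bash
cat > sh.py <<'E'
from h import *
import sys
def shift(a='top0',f='tx.png'):
    s=snap('top',f); t=ld(a)
    g=lambda i:cv2.cvtColor(i,cv2.COLOR_BGR2GRAY)
    tp=g(t['img'])[138:238,226:300]
    # local template match with subpixel
    im=g(s['img'])[130:246,218:308]
    r=cv2.matchTemplate(im,tp,cv2.TM_CCOEFF_NORMED);_,m,_,(x,y)=cv2.minMaxLoc(r)
    fx=fy=0
    if 0<x<r.shape[1]-1 and 0<y<r.shape[0]-1:
        q=lambda a,b,c:(a-c)/(2*(a-2*b+c)); fx=q(r[y,x-1],r[y,x],r[y,x+1]); fy=q(r[y-1,x],r[y,x],r[y+1,x])
    print('trolley shift px',round(x-8+fx,2),round(y-8+fy,2),'score %.3f'%m,'(1 px ~ 2.6 mm)')
if __name__=='__main__': shift(f=sys.argv[1])
E
python3 -m jog '[[-0.02,0,0.06,0],[-0.02,0,0.06,0]]'; python3 -m jog '[[-0.01,0,0.05,0],[-0.01,0,0.05,0]]';python3 sh.py t4.png
```

```text
t: 4.8
ee_pos: [0.6392, -0.0627, 0.0756]
eef_rot: [-2.374, -2.052, -0.007]
ft_force: [-0.9, 1.3, 3.7]
finger_gap: -0.0
t: 5.0
ee_pos: [0.6391, -0.0632, 0.0729]
eef_rot: [-2.374, -2.052, -0.007]
ft_force: [-1.0, 2.9, 4.0]
finger_gap: -0.0002
trolley shift px 0.03 0.01 score 0.983 (1 px ~ 2.6 mm)
```

```bash
python3 -m jog '[[0,0,0.05,0],[0,0,0.05,0]]'; python3 -m jog '[[0,0,0.05,0],[0,0,0.05,0]]';python3 sh.py t5.png
```

```text
t: 5.25
ee_pos: [0.6391, -0.0635, 0.0701]
eef_rot: [-2.374, -2.052, -0.006]
ft_force: [-1.2, 0.9, 4.2]
finger_gap: 0.0007
t: 5.45
ee_pos: [0.639, -0.0638, 0.0675]
eef_rot: [-2.375, -2.052, -0.006]
ft_force: [-2.8, -0.1, 7.1]
finger_gap: -0.0001
trolley shift px 0.02 0.01 score 0.983 (1 px ~ 2.6 mm)
```

```bash
python3 -m jog '[[0,0,-0.2,0],[-0.3,0,-0.1,0],[-0.25,0,0,0],[0,-0.06,0,0],[0,0,0,0]]'; python3 st.py -0.179 -0.106 0.069
python3 - <<'E'
from h import *
s=snap('scene','s6.png');cv2.imwrite('pics/s6c.png',cv2.resize(s['img'][190:270,270:370],None,fx=6,fy=6,interpolation=cv2.INTER_CUBIC))
E
```

```text
t: 6.0
ee_pos: [0.6352, -0.0788, 0.0743]
eef_rot: [-2.375, -2.052, -0.006]
ft_force: [-0.6, 0.3, 0.3]
finger_gap: -0.0003
t 6.00 pos [ 0.6352 -0.0788  0.0743] trolley [-0.1814 -0.1066  0.0743] yaw 1.425 tz [ 0.001  0.005 -1.   ] F [-0.65  0.31  0.26] gap -0.000
to go tool units [ 0.09 -0.02  0.21] twist 0.05
```

View pics/s6c.png

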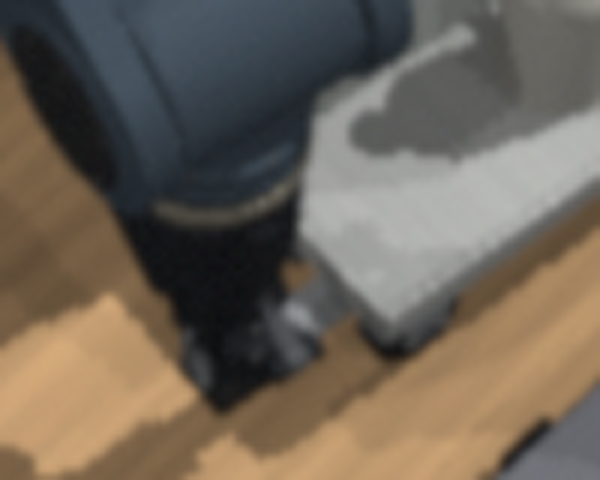

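```bash
python3 -m jog '[[0.08,0,0.1,0],[0,0,0.08,0],[0,0,0.06,0]]'; python3 -m jog '[[0,0,0.05,0],[0,0,0.05,0]]';python3 st.py
```

```text
t: 6.35
ee_pos: [0.6356, -0.0763, 0.0677]
eef_rot: [-2.375, -2.052, -0.006]
ft_force: [0.1, -0.2, 0.4]
finger_gap: -0.0001
t: 6.55
ee_pos: [0.6358, -0.0763, 0.0661]
eef_rot: [-2.375, -2.053, -0.006]
ft_force: [-3.6, -0.2, 10.0]
finger_gap: -0.0002
t 6.55 pos [ 0.6358 -0.0763  0.0661] trolley [-0.1788 -0.1069  0.0661] yaw 1.426 tz [ 0.001  0.004 -1.   ] F [-3.59 -0.15  9.97] gap -0.000
```

```bash
python3 -m jog '[[0,0,0.03,0]]'; python3 -m jog '[[0,0,0.03,0]]'
```

```text
t: 6.65
ee_pos: [0.6358, -0.0764, 0.066]
eef_rot: [-2.375, -2.053, -0.005]
ft_force: [-4.1, 0.5, 9.8]
finger_gap: 0.0001
t: 6.75
ee_pos: [0.6358, -0.0764, 0.066]
eef_rot: [-2.374, -2.054, -0.005]
ft_force: [-4.8, -0.6, 8.7]
finger_gap: 0.0003
```

```bash
python3 -m jog '[[0,-0.02,0.05,0]]'; python3 -m jog '[[0,0,0.06,0]]'
```

```text
t: 6.85
ee_pos: [0.6357, -0.0764, 0.0658]
eef_rot: [-2.375, -2.054, -0.006]
ft_force: [-2.7, -0.6, 11.4]
finger_gap: -0.0004
t: 6.95
ee_pos: [0.6359, -0.0764, 0.0654]
eef_rot: [-2.375, -2.055, -0.006]
ft_force: [-5.8, -0.1, 12.5]
finger_gap: 0.0
```

```bash
python3 -m jog '[[0,-0.03,0.065,0]]'; python3 -m jog '[[0,-0.02,0.07,0]]'
```

```text
t: 7.05
ee_pos: [0.6358, -0.0764, 0.0652]
eef_rot: [2.375, 2.055, 0.008]
ft_force: [-2.9, 0.2, 12.9]
finger_gap: -0.0
t: 7.15
ee_pos: [0.6359, -0.0764, 0.0649]
eef_rot: [2.374, 2.055, 0.009]
ft_force: [-5.3, -0.0, 13.5]
finger_gap: -0.0002
```

```bash
python3 -m jog '[[0,-0.03,0.075,0]]'; python3 -m jog '[[0,-0.03,0.08,0]]';  python3 sh.py t7.png; python3 st.py
```

```text
t: 7.25
ee_pos: [0.6358, -0.0764, 0.0646]
eef_rot: [2.373, 2.054, 0.011]
ft_force: [-4.2, 0.7, 14.9]
finger_gap: 0.0002
t: 7.35
ee_pos: [0.6359, -0.0764, 0.0643]
eef_rot: [2.372, 2.053, 0.013]
ft_force: [-6.0, -0.6, 16.3]
finger_gap: 0.0001
trolley shift px -0.05 -0.01 score 0.982 (1 px ~ 2.6 mm)
t 7.40 pos [ 0.6359 -0.0764  0.0643] trolley [-0.1789 -0.1069  0.0643] yaw 1.427 tz [ 0.01   0.002 -1.   ] F [-4.37 -0.32 16.24] gap 0.000
```

The foot is bearing: force is about 16 N, rising about 4 N/mm, and the trolley hasn't moved. Letting go.

```bash
python3 -m jog '[[0,0,-0.1,0],[0,0,-0.2,0],[0,0,-0.4,0],[-0.2,0.2,-0.8,0],[-0.2,0.2,-1,0],[-0.5,0,-1,0],[-0.5,0,-1,0],[0,0,0,0]]'; python3 st.py -0.21 0.038 0.165
python3 sh.py t8.png
python3 - <<'E'
from h import *
s=snap('wrist','w8.png');s=snap('scene','s8.png');cv2.imwrite('pics/s8c.png',cv2.resize(s['img'][190:270,270:370],None,fx=6,fy=6,interpolation=cv2.INTER_CUBIC))
E
```

```text
t: 8.2
ee_pos: [0.6397, -0.1131, 0.1836]
eef_rot: [2.37, 2.055, 0.012]
ft_force: [0.6, 0.5, -0.2]
finger_gap: -0.0001
t 8.20 pos [ 0.6397 -0.1131  0.1836] trolley [-0.2146 -0.1163  0.1836] yaw 1.429 tz [ 0.009  0.002 -1.   ] F [ 0.61  0.51 -0.24] gap -0.000
to go tool units [ 0.23 -6.18  0.69] twist 0.08
trolley shift px -0.11 -0.02 score 0.982 (1 px ~ 2.6 mm)
```

View pics/w8.png

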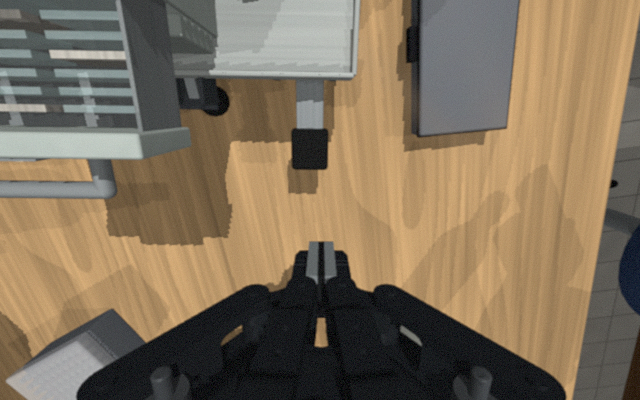

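View pics/s8c.png

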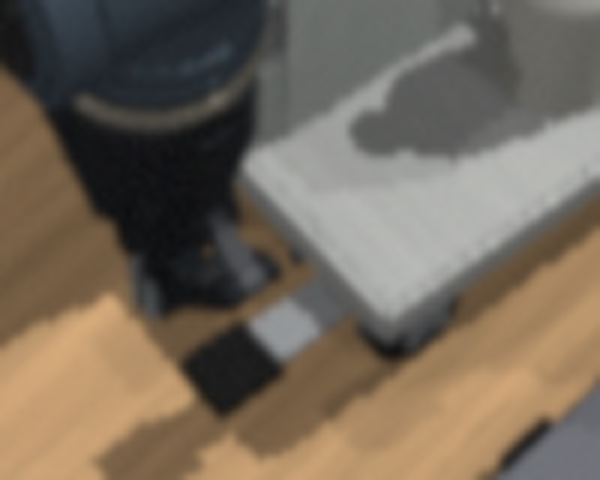

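The pedal stays down level by itself (toe at (310,149) in the wrist view), and the trolley hasn't moved. The pull bar is visible at (55,189). Going to the drawer.

```bash
python3 - <<'E'
from h import *; from st import tr
s=wr(ld('w8'),manip.state())
for n,u,v,z in[('toe',310,149,.0645),('toe f',310,168,.0645),('toe b',310,130,.0645),('barfront',60,197,.17),('bar',60,189,.175),('bar end',115,189,.17)]:
    print(n,tr(onz(s,u,v,z)).round(4))
E
python3 -m jog '[[-0.3,-1,0,0],[-0.1,-1,0,0],[0,-1,0,0],[0,-1,0,0],[0,-1,0.2,0],[0,-0.8,0.3,0],[0,-0.3,0.4,0.05],[0,0,0,0]]'; python3 st.py -0.205 0.038 0.158
```

```text
toe [-0.1671 -0.1041  0.0645]
toe f [-0.1846 -0.1041  0.0645]
toe b [-0.1504 -0.1041  0.0645]
barfront [-0.1819  0.0333  0.17  ]
bar [-0.1758  0.0272  0.175 ]
bar end [-0.1769  0.0013  0.17  ]
t: 9.15
ee_pos: [0.4746, -0.094, 0.1465]
eef_rot: [-2.362, -2.047, 0.007]
ft_force: [-0.2, 0.0, -0.2]
finger_gap: -0.0004
t 9.15 pos [ 0.4746 -0.094   0.1465] trolley [-0.2205  0.0498  0.1465] yaw 1.428 tz [-0.014  0.009 -1.   ] F [-0.15  0.   -0.21] gap -0.000
to go tool units [ 0.62  0.47 -0.46] twist 0.08
```

```bash
python3 -m jog '[[0.2,0.35,-0.35,0.08],[0.4,0,0,0],[0.2,0,0,0],[0,0,0,0]]'; python3 st.py -0.192 0.040 0.156
python3 - <<'E'
from h import *
s=snap('wrist','w9.png');s=snap('scene','s9.png');cv2.imwrite('pics/s9c.png',cv2.resize(s['img'][120:260,220:400],None,fx=4,fy=4,interpolation=cv2.INTER_CUBIC))
E
```

```text
t: 9.55
ee_pos: [0.4892, -0.0733, 0.1562]
eef_rot: [-2.37, -2.038, 0.007]
ft_force: [-0.6, 0.1, 0.2]
finger_gap: -0.0001
t 9.55 pos [ 0.4892 -0.0733  0.1562] trolley [-0.1978  0.0385  0.1562] yaw 1.420 tz [-0.014  0.009 -1.   ] F [-0.59  0.08  0.25] gap -0.000
to go tool units [ 0.23 -0.06  0.01] twist 0.0
```

View pics/w9.png

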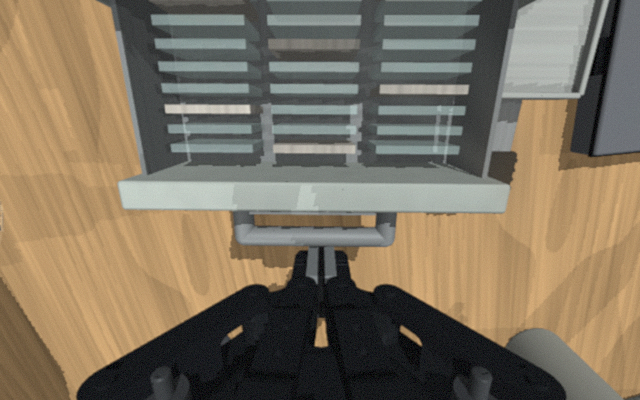

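View pics/s9c.png

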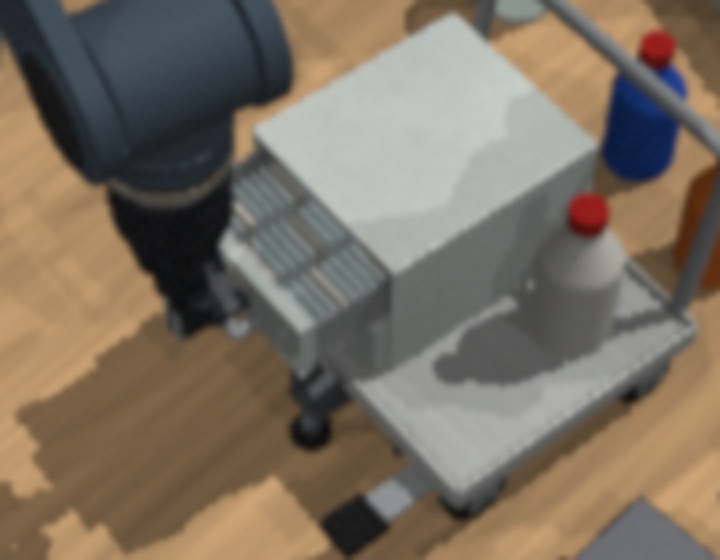

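The fingertips at (322,265) are centred just in front of the bar, which spans u 238–393. Pushing gently.

```bash
python3 -m jog '[[0.1,0,0,0],[0.1,0,0,0],[0.08,0,0,0]]'; python3 -m jog '[[0.08,0,0,0],[0.08,0,0,0]]'; python3 -m jog '[[0.08,0,0,0],[0.08,0,0,0]]'; python3 st.py;python3 sh.py t10.png
```

```text
t: 9.95
ee_pos: [0.4897, -0.0676, 0.1561]
eef_rot: [-2.372, -2.037, 0.009]
ft_force: [-2.1, -4.8, 0.8]
finger_gap: -0.0001
t: 10.15
ee_pos: [0.4902, -0.0644, 0.1562]
eef_rot: [-2.372, -2.038, 0.011]
ft_force: [-1.0, -5.6, 0.3]
finger_gap: 0.0001
t: 10.35
ee_pos: [0.4907, -0.0612, 0.1562]
eef_rot: [-2.374, -2.039, 0.013]
ft_force: [-0.1, -6.2, -0.3]
finger_gap: -0.0001
t 10.35 pos [ 0.4907 -0.0612  0.1562] trolley [-0.1856  0.0388  0.1562] yaw 1.419 tz [-0.015  0.004 -1.   ] F [-0.09 -6.18 -0.26] gap -0.000
trolley shift px -0.21 -0.04 score 0.965 (1 px ~ 2.6 mm)
```

```bash
python3 -m jog '[[0.1,0,0,0],[0.1,0,0,0],[0.1,0,0,0],[0.1,0,0,0]]'; python3 st.py;python3 sh.py t11.png
```

```text
t: 10.8
ee_pos: [0.4921, -0.0524, 0.1562]
eef_rot: [-2.375, -2.039, 0.016]
ft_force: [-1.5, -5.2, 0.4]
finger_gap: -0.0
t 10.80 pos [ 0.4921 -0.0524  0.1562] trolley [-0.1768  0.0388  0.1562] yaw 1.419 tz [-0.015  0.002 -1.   ] F [-1.48 -5.2   0.41] gap -0.000
trolley shift px -0.22 -0.03 score 0.966 (1 px ~ 2.6 mm)
```

View pics/t11.png

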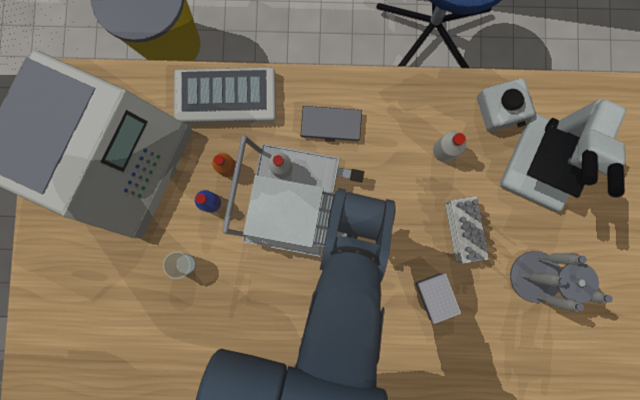

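The shift is holding steady at about 0.5 mm, the brake holds, and the drawer is sliding. Continuing.

```bash
python3 -m jog '[[0.11,0,0,0],[0.11,0,0,0],[0.11,0,0,0],[0.11,0,0,0],[0.11,0,0,0],[0.11,0,0,0]]';  python3 -m jog '[[0.11,0,0,0],[0.11,0,0,0],[0.11,0,0,0],[0.11,0,0,0],[0.11,0,0,0],[0.11,0,0,0]]'; python3 st.py;python3 sh.py t12.png
```

```text
t: 11.45
ee_pos: [0.4945, -0.0375, 0.1562]
eef_rot: [-2.377, -2.04, 0.019]
ft_force: [-0.5, -5.7, 1.0]
finger_gap: -0.0001
t: 12.05
ee_pos: [0.4968, -0.0227, 0.1562]
eef_rot: [-2.379, -2.041, 0.023]
ft_force: [-0.8, -5.4, 0.7]
finger_gap: 0.0001
t 12.05 pos [ 0.4968 -0.0227  0.1562] trolley [-0.1467  0.0386  0.1562] yaw 1.418 tz [-0.016 -0.004 -1.   ] F [-0.8  -5.41  0.69] gap 0.000
trolley shift px -0.23 -0.03 score 0.966 (1 px ~ 2.6 mm)
```

```bash
python3 -m jog '[[0.1,0,0,0],[0.1,0,0,0],[0.08,0,0,0]]';  python3 -m jog '[[0.07,0,0,0],[0.07,0,0,0]]'; python3 st.py
```

```text
t: 12.4
ee_pos: [0.4978, -0.0163, 0.1562]
eef_rot: [-2.38, -2.041, 0.024]
ft_force: [0.2, -5.9, 0.4]
finger_gap: -0.0002
t: 12.6
ee_pos: [0.4983, -0.0133, 0.1562]
eef_rot: [-2.38, -2.041, 0.025]
ft_force: [-1.3, -5.0, 0.4]
finger_gap: 0.0004
t 12.60 pos [ 0.4983 -0.0133  0.1562] trolley [-0.1372  0.0386  0.1562] yaw 1.418 tz [-0.016 -0.006 -1.   ] F [-1.3  -5.03  0.44] gap 0.000
```

```bash
python3 -m jog '[[0.06,0,0,0]]';  python3 -m jog '[[0.06,0,0,0]]'; python3 -m jog '[[0.06,0,0,0]]';python3 -m jog '[[0.06,0,0,0]]'; python3 st.py
```

```text
t: 12.7
ee_pos: [0.4985, -0.0121, 0.1562]
eef_rot: [-2.38, -2.041, 0.025]
ft_force: [-1.4, -5.5, 0.7]
finger_gap: 0.0002
t: 12.8
ee_pos: [0.4987, -0.0108, 0.1562]
eef_rot: [-2.381, -2.041, 0.026]
ft_force: [-0.4, -4.3, 0.1]
finger_gap: -0.0003
t: 12.9
ee_pos: [0.4989, -0.0096, 0.1562]
eef_rot: [-2.381, -2.041, 0.026]
ft_force: [-0.7, -5.7, 0.7]
finger_gap: 0.0
t: 13.0
ee_pos: [0.499, -0.0084, 0.1562]
eef_rot: [-2.381, -2.041, 0.027]
ft_force: [-1.2, -8.5, 1.6]
finger_gap: 0.0
t 13.00 pos [ 0.499  -0.0084  0.1562] trolley [-0.1322  0.0385  0.1562] yaw 1.418 tz [-0.016 -0.007 -1.   ] F [-1.16 -8.51  1.57] gap 0.000
```

```bash
python3 -m jog '[[0.05,0,0,0]]'; python3 sh.py t13.png; python3 st.py
```

```text
t: 13.1
ee_pos: [0.4991, -0.0079, 0.1563]
eef_rot: [-2.381, -2.042, 0.029]
ft_force: [-1.3, -11.3, 2.1]
finger_gap: -0.0002
trolley shift px -0.37 -0.04 score 0.962 (1 px ~ 2.6 mm)
t 13.15 pos [ 0.4991 -0.0078  0.1562] trolley [-0.1316  0.0386  0.1562] yaw 1.418 tz [-0.017 -0.009 -1.   ] F [-1.04 -8.94  1.55] gap 0.000
```

Force jumped to 11 N with almost no travel, so the stop is reached. Backing off.

```bash
python3 -m jog '[[-0.2,0,0,0],[-0.5,0,0,0],[-0.8,0,0,0],[-0.8,0,-0.3,0],[-0.5,0,-0.3,0],[0,0,0,0]]'; python3 sh.py t14.png; python3 st.py
python3 - <<'E'
from h import *
s=snap('wrist','w14.png')
E
```

```text
t: 13.75
ee_pos: [0.4876, -0.0806, 0.1723]
eef_rot: [-2.38, -2.041, 0.026]
ft_force: [-0.5, 0.1, 0.4]
finger_gap: -0.0001
trolley shift px -0.26 -0.05 score 0.964 (1 px ~ 2.6 mm)
t 13.80 pos [ 0.4875 -0.0799  0.1719] trolley [-0.2046  0.0392  0.1719] yaw 1.418 tz [-0.017 -0.006 -1.   ] F [-1.18 -0.4  -0.5 ] gap 0.000
```

View pics/w14.png

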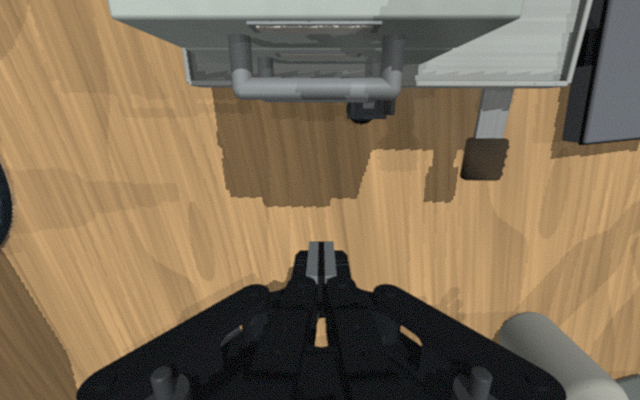

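```bash
python3 -m jog '[[0,1,0,0],[0,1,0,0],[0,1,0,0],[0,1,0,0],[0,1,0,0],[0,0.7,0,0],[0,0,0,0],[0,0,0,0]]' -0.35 30; python3 st.py -0.168 -0.105 0.11; python3 sh.py t15.png
python3 - <<'E'
from h import *
s=ld('t15');cv2.imwrite('pics/t15c.png',cv2.resize(s['img'][120:270,200:400],None,fx=4,fy=4,interpolation=cv2.INTER_CUBIC))
s=snap('wrist','w15.png')
s=snap('scene','s15.png');cv2.imwrite('pics/s15c.png',cv2.resize(s['img'][120:260,220:400],None,fx=4,fy=4,interpolation=cv2.INTER_CUBIC))
E
```

```text
t: 14.65
ee_pos: [0.6321, -0.094, 0.1648]
eef_rot: [-2.368, -2.043, 0.03]
ft_force: [-0.2, -0.6, -0.0]
finger_gap: 0.0579
t 14.65 pos [ 0.6321 -0.094   0.1648] trolley [-0.1968 -0.1059  0.1648] yaw 1.424 tz [-0.023 -0.002 -1.   ] F [-0.17 -0.63 -0.01] gap 0.058
to go tool units [1.17 0.02 2.18] twist 0.04
trolley shift px -0.23 -0.04 score 0.978 (1 px ~ 2.6 mm)
```

View pics/w15.png

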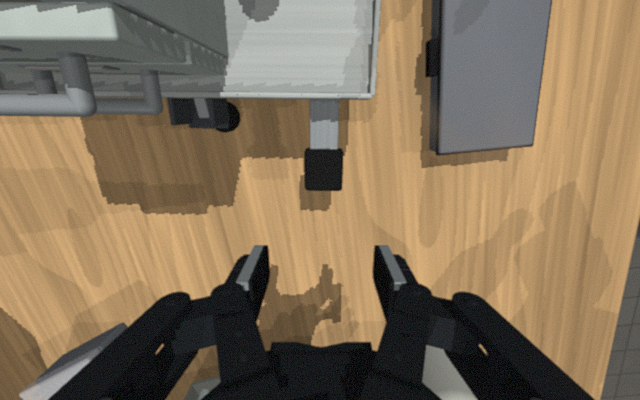

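View pics/t15c.png

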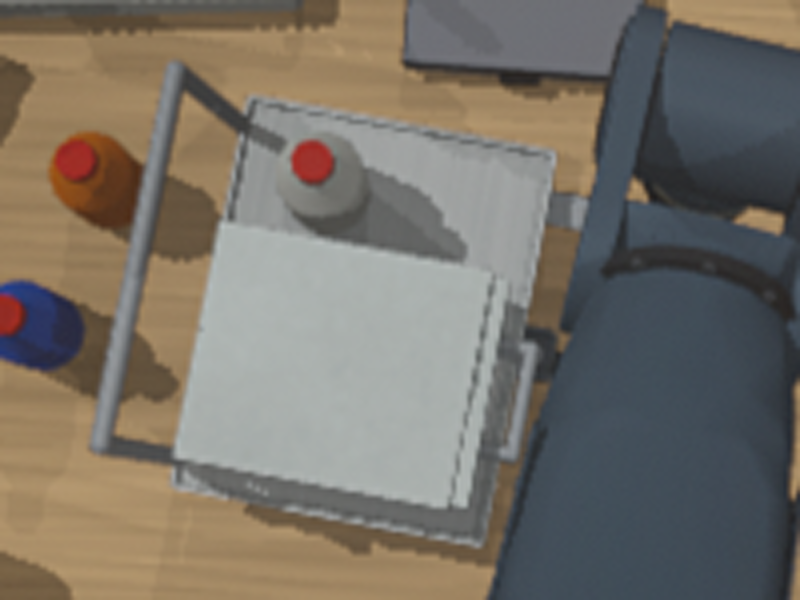

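View pics/s15c.png

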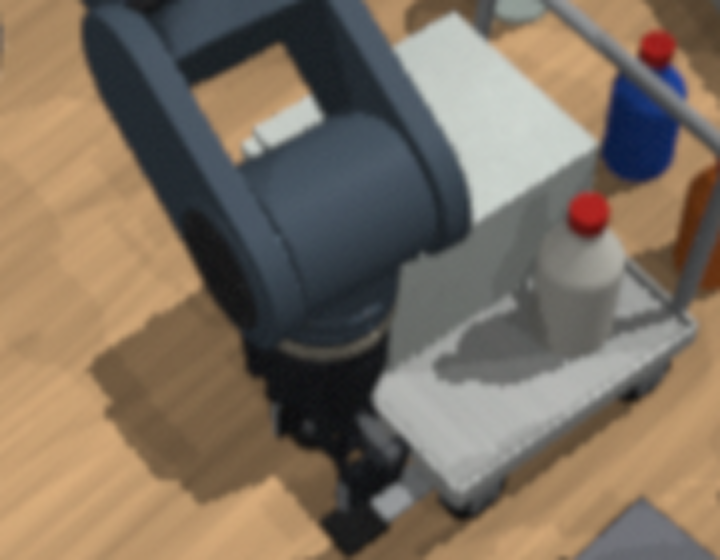

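Run:
```python
from h import *; from st import tr
t=ld('t15')
for x,y,z in[(508,285,.197),(467,508,.197),(527,400,.175),(490,390,.201)]:
    print(tr(onz(t,x/4+200,y/4+120,z)).round(4))
s=wr(ld('w15'),manip.state())
for n,u,v,z in[('up bar',40,103,.175),('up end R',95,100,.17),('low end R',160,100,.11),('low end R',160,100,.115),('toe',324,169,.0645),('toeL',305,169,.0645),('toeR',343,169,.0645),('toef',324,190,.0645),('toeb',324,150,.0645)]: print(n,tr(onz(s,u,v,z)).round(4))
```

```text
[-0.0949 -0.0284  0.197 ]
[-0.0943  0.1177  0.197 ]
[-0.1202  0.0415  0.175 ]
[-0.0955  0.0408  0.201 ]
up bar [-0.1153  0.0225  0.175 ]
up end R [-0.1139  0.0007  0.17  ]
low end R [-0.1123  0.0039  0.11  ]
low end R [-0.1124  0.001   0.115 ]
toe [-0.1679 -0.106   0.0645]
toeL [-0.168  -0.0893  0.0645]
toeR [-0.1677 -0.1226  0.0645]
toef [-0.187  -0.1061  0.0645]
toeb [-0.1513 -0.1059  0.0645]
```

The upper drawer front measures at x = −0.095 m (nominal −0.097), and its bar lines up with the lower drawer's bar, so it is shut. The bottle is upright and the trolley has shifted only ~0.6 mm. Next I'll pinch the toe, seen at (324,169).

```bash
python3 -m jog '[[0.5,0,0.3,0],[0.5,0,0.5,0],[0.17,0,0.7,0],[0,0,0.7,0],[0,0,0,0]]'; python3 st.py -0.168 -0.106 0.042
python3 - <<'E'
from h import *
s=snap('wrist','w16.png')
E
```

```text
t: 15.3
ee_pos: [0.6333, -0.0601, 0.1063]
eef_rot: [-2.368, -2.043, 0.029]
ft_force: [0.1, -0.2, -1.1]
finger_gap: 0.0577
t 15.30 pos [ 0.6333 -0.0601  0.1063] trolley [-0.1632 -0.102   0.1063] yaw 1.424 tz [-0.023 -0.002 -1.   ] F [ 0.11 -0.22 -1.14] gap 0.058
to go tool units [-0.18  0.22  2.57] twist 0.04
```

View pics/w16.png

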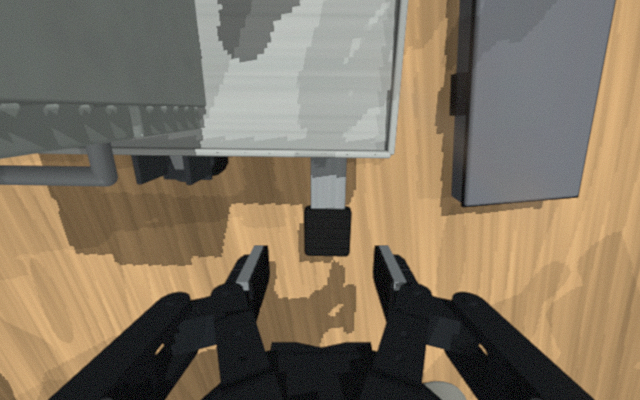

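```bash
python3 -m jog '[[-0.18,0.2,0.5,0],[0,0,0.6,0],[0,0,0.6,0],[0,0,0.4,0],[0,0,0.3,0],[0,0,0.15,0],[0,0,0,0]]'; python3 st.py -0.168 -0.106 0.042
python3 - <<'E'
from h import *
s=snap('wrist','w17.png')
E
```

```text
t: 16.05
ee_pos: [0.6376, -0.0658, 0.039]
eef_rot: [-2.37, -2.044, 0.026]
ft_force: [-0.4, 1.0, 0.2]
finger_gap: 0.0575
t 16.05 pos [ 0.6376 -0.0658  0.039 ] trolley [-0.1681 -0.1071  0.039 ] yaw 1.424 tz [-0.02  -0.002 -1.   ] F [-0.36  1.    0.19] gap 0.058
to go tool units [ 0.   -0.05 -0.12] twist 0.03
```

View pics/w17.png

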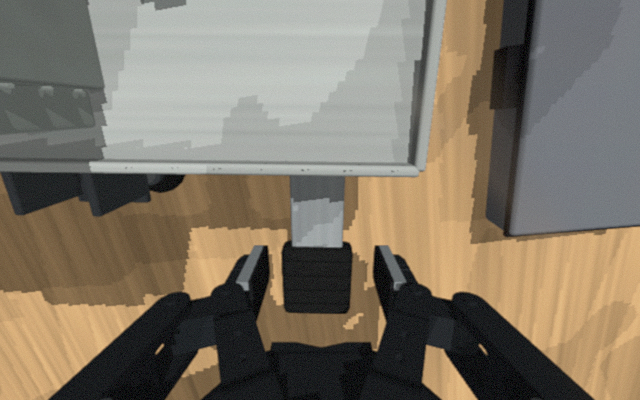

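The toe (u 283–351, centre 317) sits between the pads (centre 320). I'll correct by 1.5 mm and close gently.

```bash
python3 -m jog '[[0,-0.06,0,0]]'; python3 -m jog '[[0,0,0,0],[0,0,0,0],[0,0,0,0],[0,0,0,0]]' 0.4 25; python3 st.py
```

```text
t: 16.2
ee_pos: [0.6366, -0.0656, 0.0399]
eef_rot: [-2.371, -2.045, 0.025]
ft_force: [-0.4, -1.5, -0.2]
finger_gap: 0.0576
t: 16.6
ee_pos: [0.6361, -0.0654, 0.0411]
eef_rot: [-2.371, -2.044, 0.025]
ft_force: [-1.4, 0.8, -1.6]
finger_gap: 0.0336
t 16.60 pos [ 0.6361 -0.0654  0.0411] trolley [-0.168  -0.1055  0.0411] yaw 1.423 tz [-0.019 -0.002 -1.   ] F [-1.37  0.78 -1.56] gap 0.034
```

```bash
python3 -m jog '[[0,0,-0.08,0],[0,0,-0.1,0]]' 0.5 25; python3 -m jog '[[0,0,-0.1,0],[0,0,-0.1,0]]';python3 st.py; python3 sh.py t18.png
```

```text
t: 16.8
ee_pos: [0.6359, -0.0655, 0.0445]
eef_rot: [-2.371, -2.043, 0.026]
ft_force: [4.1, 0.6, -12.3]
finger_gap: 0.0332
t: 17.0
ee_pos: [0.6359, -0.0653, 0.0485]
eef_rot: [-2.37, -2.043, 0.026]
ft_force: [4.6, 0.4, -12.9]
finger_gap: 0.0333
t 17.00 pos [ 0.6359 -0.0653  0.0485] trolley [-0.1679 -0.1053  0.0485] yaw 1.423 tz [-0.021 -0.002 -1.   ] F [  4.55   0.43 -12.9 ] gap 0.033
trolley shift px -0.17 -0.01 score 0.979 (1 px ~ 2.6 mm)
```

```bash
python3 -m jog '[[0,0,-0.1,0],[0,0,-0.1,0],[0.01,0,-0.1,0]]';python3 st.py; python3 sh.py t19.png
python3 - <<'E'
from h import *
s=snap('wrist','w19.png')
E
```

```text
t: 17.35
ee_pos: [0.6359, -0.0647, 0.0562]
eef_rot: [-2.37, -2.043, 0.027]
ft_force: [4.4, 0.3, -13.2]
finger_gap: 0.0331
t 17.35 pos [ 0.6359 -0.0647  0.0562] trolley [-0.1673 -0.1052  0.0562] yaw 1.423 tz [-0.021 -0.001 -1.   ] F [  4.43   0.3  -13.15] gap 0.033
trolley shift px -0.11 0.01 score 0.981 (1 px ~ 2.6 mm)
```

View pics/w19.png

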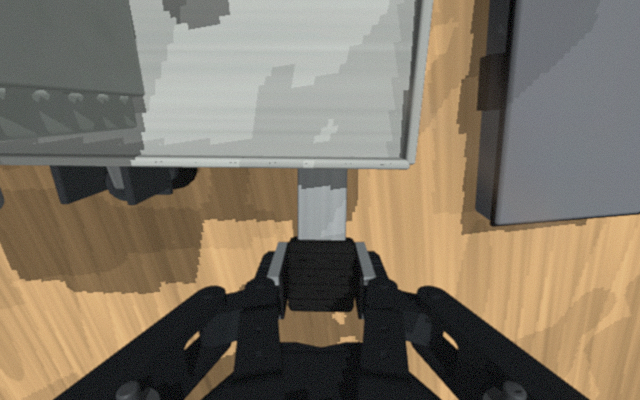

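```bash
python3 -m jog '[[0.02,0,-0.1,0],[0.03,0,-0.1,0]]';python3 -m jog '[[0.035,0,-0.08,0],[0.035,0,-0.08,0]]';python3 st.py; python3 sh.py t20.png
```

```text
t: 17.65
ee_pos: [0.6361, -0.0637, 0.0616]
eef_rot: [-2.37, -2.043, 0.027]
ft_force: [3.3, -1.1, -13.3]
finger_gap: 0.0335
t: 17.85
ee_pos: [0.6364, -0.0623, 0.066]
eef_rot: [-2.371, -2.043, 0.028]
ft_force: [2.4, -1.6, -14.2]
finger_gap: 0.0336
t 17.85 pos [ 0.6364 -0.0623  0.066 ] trolley [-0.1648 -0.1054  0.066 ] yaw 1.423 tz [-0.021 -0.002 -1.   ] F [  2.44  -1.58 -14.23] gap 0.034
trolley shift px -0.11 0.01 score 0.982 (1 px ~ 2.6 mm)
```

```bash
python3 -m jog '[[0.03,0,-0.08,0]]';python3 -m jog '[[0.03,0,-0.08,0]]';python3 -m jog '[[0.02,0,-0.07,0]]'; python3 sh.py t21.png; python3 st.py
```

```text
t: 18.0
ee_pos: [0.6366, -0.0614, 0.0682]
eef_rot: [-2.371, -2.043, 0.028]
ft_force: [3.3, -0.9, -12.5]
finger_gap: 0.0335
t: 18.1
ee_pos: [0.6367, -0.0607, 0.0703]
eef_rot: [-2.371, -2.043, 0.028]
ft_force: [3.5, -1.1, -12.9]
finger_gap: 0.0333
t: 18.2
ee_pos: [0.6368, -0.06, 0.0722]
eef_rot: [-2.371, -2.042, 0.028]
ft_force: [2.5, 0.4, -14.1]
finger_gap: 0.0337
trolley shift px -0.14 -0.0 score 0.981 (1 px ~ 2.6 mm)
t 18.25 pos [ 0.6368 -0.0599  0.0723] trolley [-0.1624 -0.1054  0.0723] yaw 1.423 tz [-0.022 -0.002 -1.   ] F [  3.49  -1.46 -15.1 ] gap 0.033
```

```bash
python3 -m jog '[[0.01,0,-0.06,0]]';python3 -m jog '[[0.01,0,-0.06,0]]';python3 -m jog '[[0.0,0,-0.06,0]]'; python3 sh.py t22.png; python3 -c "
from h import *
snap('wrist','w22.png');s=snap('scene','s22.png');cv2.imwrite('pics/s22c.png',cv2.resize(s['img'][190:270,270:370],None,fx=6,fy=6,interpolation=cv2.INTER_CUBIC))"
```

```text
t: 18.35
ee_pos: [0.6363, -0.0596, 0.0731]
eef_rot: [-2.37, -2.042, 0.03]
ft_force: [2.4, -2.0, -22.2]
finger_gap: 0.0337
t: 18.45
ee_pos: [0.6354, -0.0592, 0.0737]
eef_rot: [-2.369, -2.04, 0.032]
ft_force: [3.2, 0.3, -22.8]
finger_gap: 0.0331
t: 18.55
ee_pos: [0.6347, -0.059, 0.0743]
eef_rot: [-2.368, -2.038, 0.034]
ft_force: [3.6, -1.1, -22.9]
finger_gap: 0.0336
trolley shift px -0.9 -0.11 score 0.975 (1 px ~ 2.6 mm)
```

View pics/w22.png

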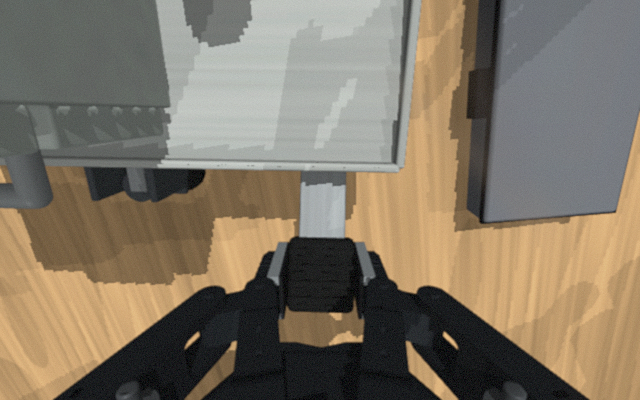

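View pics/s22c.png

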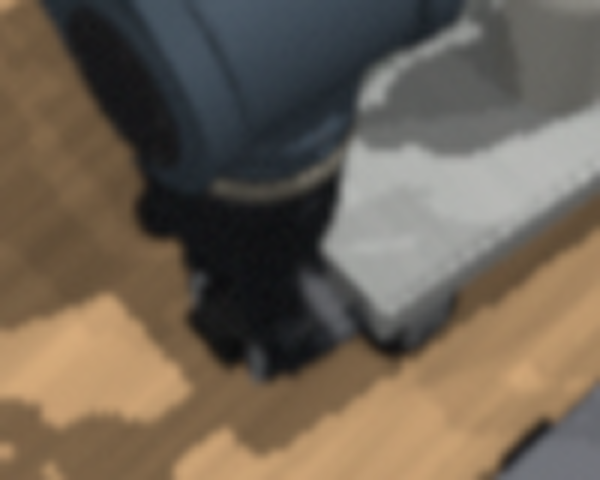

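Force rose to 22 N, so the upper stop is reached. The picture shift of −0.9 px suggests the trolley's front is being slightly lifted, so I'm easing back down at once.

```bash
python3 -m jog '[[0,0,0.06,0]]';python3 st.py; python3 sh.py t23.png
```

```text
t: 18.8
ee_pos: [0.635, -0.059, 0.073]
eef_rot: [-2.368, -2.039, 0.033]
ft_force: [3.4, -2.2, -22.3]
finger_gap: 0.0338
t 18.80 pos [ 0.635 -0.059  0.073] trolley [-0.1618 -0.1034  0.073 ] yaw 1.422 tz [-0.027 -0.001 -1.   ] F [  3.4   -2.18 -22.31] gap 0.034
trolley shift px -0.74 -0.07 score 0.975 (1 px ~ 2.6 mm)
```

```bash
python3 -m jog '[[0,0.02,0.04,0]]'; python3 sh.py t24.png;  python3 -m jog '[[0,0.02,0.03,0]]'; python3 sh.py t25.png; python3 st.py
```

```text
t: 18.95
ee_pos: [0.6354, -0.0591, 0.0721]
eef_rot: [-2.368, -2.039, 0.033]
ft_force: [-2.1, 1.2, -8.9]
finger_gap: 0.0333
trolley shift px -0.59 -0.09 score 0.972 (1 px ~ 2.6 mm)
t: 19.1
ee_pos: [0.6355, -0.059, 0.0721]
eef_rot: [-2.367, -2.038, 0.034]
ft_force: [-6.3, -0.1, -7.6]
finger_gap: 0.0336
trolley shift px -0.58 -0.1 score 0.972 (1 px ~ 2.6 mm)
t 19.15 pos [ 0.6355 -0.059   0.0721] trolley [-0.1617 -0.104   0.0721] yaw 1.422 tz [-0.028 -0.001 -1.   ] F [-5.58  1.55 -8.64] gap 0.033
```

```bash
python3 -m jog '[[0,0,0,0],[0,0,0,0],[0,0,0,0],[0,0,0,0]]' -0.4; python3 st.py; python3 sh.py t26.png; python3 -c "
from h import *
snap('wrist','w26.png')"
```

```text
t: 19.55
ee_pos: [0.6401, -0.0596, 0.0783]
eef_rot: [-2.372, -2.048, 0.022]
ft_force: [0.5, -0.0, -0.1]
finger_gap: 0.06
t 19.55 pos [ 0.6401 -0.0596  0.0783] trolley [-0.1617 -0.1086  0.0783] yaw 1.424 tz [-0.016 -0.003 -1.   ] F [ 0.52 -0.01 -0.05] gap 0.060
trolley shift px -0.52 -0.1 score 0.971 (1 px ~ 2.6 mm)
```

View pics/w26.png

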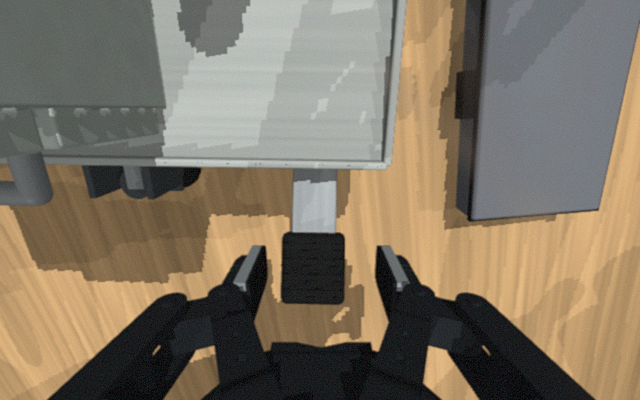

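```bash
python3 -m jog '[[0,-0.1,-0.3,0],[0,-0.05,-0.6,0],[0,0,-0.8,0],[0,0,-0.8,0],[-0.5,0,-0.8,0],[-1,0,-0.6,0],[-1,0,0,0],[-1,0,0,0]]';python3 -m jog '[[-1,0,0,0],[-1,0,0,0],[-1,0,0,0],[-1,0,0,0],[-1,0,0,0],[0,0,0,0]]'; python3 st.py;python3 sh.py t27.png
python3 - <<'E'
from h import *; from st import tr
s=ld('t27');cv2.imwrite('pics/t27c.png',cv2.resize(s['img'][120:270,200:400],None,fx=4,fy=4,interpolation=cv2.INTER_CUBIC))
q=manip.snapshot('scene');cv2.imwrite('pics/s27c.png',cv2.resize(q['img'][120:260,220:400],None,fx=4,fy=4,interpolation=cv2.INTER_CUBIC))
snap('wrist','w27.png')
for a in('top0','t27'):
    t=ld(a);m=(t['img'].max(2)<50).astype(np.uint8);m[:160]=0;m[185:]=0;m[:,:335]=0;m[:,375:]=0
    n,l,stt,ce=cv2.connectedComponentsWithStats(m)
    for i in range(1,n):
        if stt[i][4]>40:
            v,u=np.nonzero(l==i); Z=[pt(t,x,y)[2] for x,y in zip(u,v)]; print(a,stt[i],ce[i].round(2),'z med',np.median(Z).round(4))
E
```

```text
t: 20.45
ee_pos: [0.6252, -0.145, 0.189]
eef_rot: [-2.37, -2.056, 0.018]
ft_force: [0.1, -0.4, -0.4]
finger_gap: 0.0598
t: 21.05
ee_pos: [0.6061, -0.2765, 0.1994]
eef_rot: [2.372, 2.054, -0.013]
ft_force: [-0.2, -0.7, 0.4]
finger_gap: 0.0597
t 21.05 pos [ 0.6061 -0.2765  0.1994] trolley [-0.3812 -0.1076  0.1994] yaw 1.427 tz [-0.004 -0.008 -1.   ] F [-0.2  -0.67  0.37] gap 0.060
trolley shift px -0.57 -0.1 score 0.971 (1 px ~ 2.6 mm)
top0 [349 168  14  12 126] [355.65 173.57] z med 0.0921
```

View pics/t27c.png

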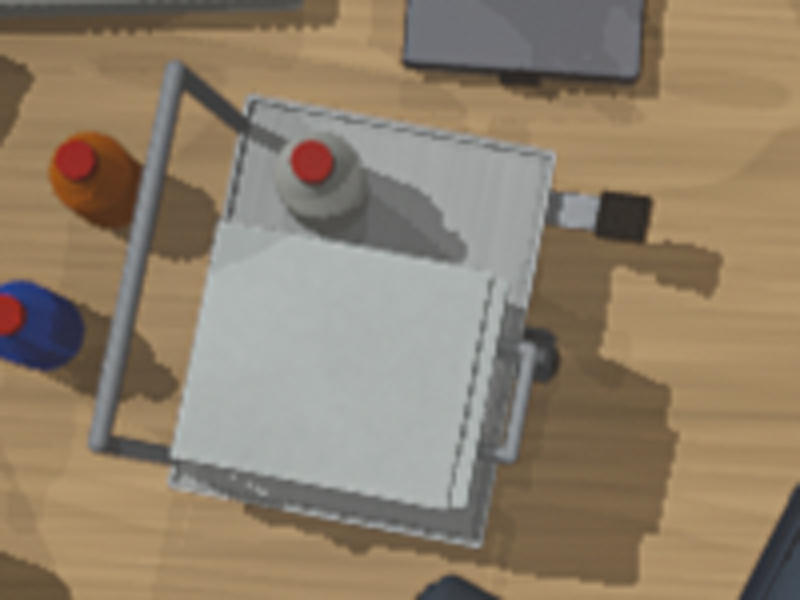

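View pics/s27c.png

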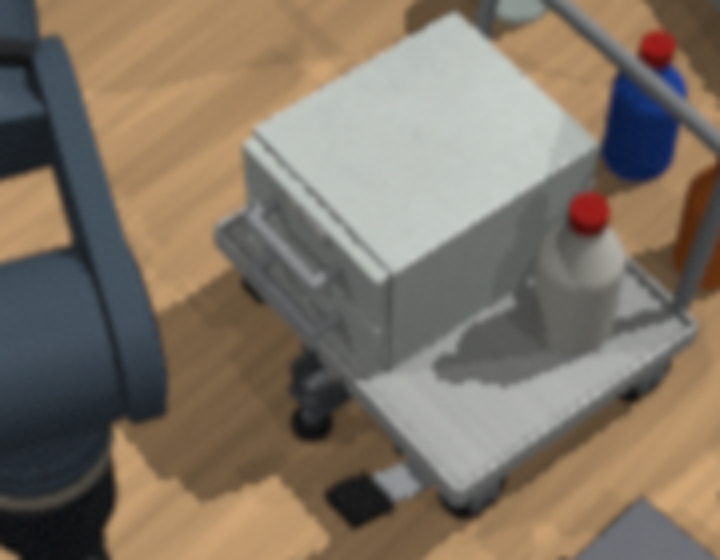

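Run:
```python
from h import *; from st import tr
snap('scene','s28.png')
for a in('top0','t27'):
    t=ld(a);m=(t['img'].max(2)<62).astype(np.uint8);m[:166]=0;m[182:]=0;m[:,:347]=0;m[:,366:]=0
    v,u=np.nonzero(m);P=np.array([tr(pt(t,x,y)) for x,y in zip(u,v)]);P=P[(P[:,2]>.05)&(P[:,2]<.12)]
    k=np.polyfit(P[:,0],P[:,2],1);print(a,len(P),u.mean().round(2),v.mean().round(2),P.mean(0).round(4),'slope',k[0].round(3))
for a in('scene0','s28','s8'):
    t=ld(a);m=(t['img'].max(2)<50).astype(np.uint8);m[:230]=0;m[262:]=0;m[:,:295]=0;m[:,330:]=0
    n,l,st_,ce=cv2.connectedComponentsWithStats(m)
    for i in range(1,n):
        if st_[i][4]>40: 
            v,u=np.nonzero(l==i);P=np.array([tr(pt(t,x,y)) for x,y in zip(u,v)]);P=P[(P[:,2]>.04)&(P[:,2]<.12)]
            print(a,st_[i],ce[i].round(1),P.mean(0).round(4),np.polyfit(P[:,0],P[:,2],1)[0].round(2))
t=ld('t27')
```

```text
top0 140 355.53 173.68 [-0.164  -0.1033  0.0919] slope -0.406
t27 126 355.16 173.92 [-0.1631 -0.1024  0.0925] slope -0.374
scene0 [301 239  17  13 136] [309.1 245.2] [-0.1709 -0.1094  0.0914] -0.25
s28 [302 239  16  13 127] [309.3 244.6] [-0.1696 -0.1087  0.092 ] -0.27<stdin>:13: RuntimeWarning: Mean of empty slice.
  ret = um.true_divide(
Traceback (most recent call last):
TypeError: expected non-empty vector for x
```

The pedal is back at its starting height and slope (0.0925 m and −0.37, against 0.0919 m and −0.41 at the start). The drawer is shut, the bottle is upright and the robot is clear.

```bash
python3 -c "
from plant import manip
print(manip.finish_job(), manip.state()['t'])"
```

```text
the job is handed in; nothing more can be done
the job is handed in; nothing more can be done
```

I handed the job in at about 21 s with the drawer shut, the pedal back up, and the trolley about 1.5 mm from where it stood. No verdict was reported.

- **Brake on:** I pressed the pedal toe to about 16 N. The foot was bearing, with force rising about 4 N/mm, and the pedal stayed down after I let go.
- **Drawer:** I pushed it by its bar at 5–6 N until the stop, with a brief peak of 11 N. Afterwards its front measured x = −0.095 m (nominal −0.097) and its bar lined up with the lower drawer's bar.
- **Brake off:** I pinched the toe and lifted it along its arc to the upper stop. It is back at its starting height and slope: 92.5 mm against 91.9 mm at the start, and slope −0.37 against −0.41.
- **Final look:** the bottle is upright. The bench items I could see in the last pictures are where they were, and the gripper is well clear with nothing on the force sensor.

**What went less well:**
- At the upper stop the lift reached about 23 N for roughly half a second. The pictures suggest this raised the trolley's front a little before I eased off.
- The trolley's picture position ended about 0.57 px (about 1.5 mm) toward the back compared with the start. Most of that came in that moment.

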